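# Ease the spring clip off the tone-arm rod with the wedge

## Task

Pick up the brass wedge by its wooden grip, let it down very slowly until it rests lightly on top of the rod behind the clip, feel for a moment that it does, and slide its blade along the rod under the sprung tongue of the clip until the tongue lifts off the cross pin and the clip can be eased forward right off the end of the rod onto the catch shelf. Go by feel: leaning or pushing on the rod or the clip with more than about two kilos would mark them, and the gripper must not touch the clip. Finally stand the wedge upright on the floor of the steel tray again, and leave the other parts where they lie.

Things in the scene. Friction and masses are not known exactly. Their poses are not given: they have to be found in the camera images.
- base: Fixed walnut base with a horizontal steel rod. Origin: underside of the base, on the tray floor, below the rod's cross pin; x along the rod to its free end, z up. Rod 14 mm wide and high, x from -95 to +50 mm, y = 0, its top a level flat 30 mm above the origin. The walnut block under the rod (x -105 to -25 mm, 70 mm wide) is 22 mm high.
- clip: Loose steel spring clip, 55 g: a ring (28 mm along the rod, 21.6 mm wide, 21.2 mm high) sliding on the rod with 1 mm play, and a sprung tongue. Origin: centre of the ring's underside; x to the rod's free end, z up. At the start the ring's centre is 36 mm beyond the cross pin, its front flush with the rod's end. The tongue's hinge is on top of the ring, 12 mm behind its centre.
- tongue_edge (a point): Middle of the tongue's free rear edge, on its underside: at rest 12 mm behind the cross pin and 2.6 mm above the rod's top; the edge is square. The blade goes under here, its sole on the rod. The tongue, 28 mm wide and 2 mm thick, runs 36 mm from here to its hinge. Its two teeth hang beside the rod, 18 mm apart inside, 5 mm ahead of this edge.
- tongue (a joint): Angle of the tongue, rad: 0 sprung down at rest, growing as it is lifted; free of the pin from about 0.14 (edge raised 5 mm), about 0.24 on the wedge's level top. Lifting takes 2 N at the edge to start, 3.5 N at 0.2 rad.
- wedge: Hand wedge, 150 g, standing on its flat sole. Origin: on the sole under the middle of the grip; x to the blade tip, z up. Wooden grip 26 mm (x) by 20 mm (y), z 11 to 62 mm, on a brass foot 24 mm wide (x -23 to 13 mm). Blade 11 mm wide: top level at z = 11 mm from x = 13 to 20 mm, then sloping to a tip 2 mm thick at x = 45 mm. The grip's front (x = 13 mm) is a step that pushes the tongue's edge.
- knob: Ivory-coloured celluloid knob, 34 mm across, 28 mm high. Leave alone.
- weight: Cobalt glass record weight, 62 mm across, 43 mm high. Leave alone.
- clamp: Brass diaphragm clamp ring, 56 mm across, 10 mm high. Leave alone.
- brake: Rusty iron turntable brake, a flat bar about 113 mm long with a 16 mm high shoe. Leave alone.
- pin (a point): Centre of the 5 mm steel cross pin, 5 mm below the rod's top; it pokes out 9 mm on each side of the rod. The teeth of the clip's tongue hook behind it (-x side), so the clip cannot come forward until they are lifted.
- rod_end (a point): Top of the rod at its free end, 50 mm beyond the cross pin. Axes as the base. Rod and wedge are hard metal: touching down faster than about 3 mm/s gives a sharp peak of force. Brass and steel are oiled (friction about 0.2); pushing the freed clip along takes 1 to 5 N.
- shelf (a point): Middle of the felt floor of the catch shelf, 103 mm beyond the cross pin, 21 mm below the rod's top. The shelf (94 mm along the rod, 62 mm wide inside) has a rim 11 mm high on its far side and both flanks and is open to the rod; a clip pushed off the rod drops 3 mm onto it.
There are look-alikes about, which are no part of the job. What is shaped like the wedge but purple is not meant.

How it is judged:
On the way, in this order (a step that is already met when the one before it is completed fails the run):
1. the wedge rests lightly on the rod's top behind the tongue, not yet under it (contact force between wedge and base above 0.5 N and value of joint tongue below 0.05 rad and x of wedge in the frame of base below -0.052 m and z of wedge in the frame of base above 0.027 m), for 0.25 s.
2. the wedge, under the tongue, lifts it clear of the cross pin while the ring is still on the rod (value of joint tongue above 0.12 rad and contact force between wedge and clip above 0.5 N and x of clip in the frame of base below 0.055 m), for 0.1 s.
3. the clip's ring is off the end of the rod (x of clip in the frame of base above 0.062 m and z of clip in the frame of base below 0.02 m), for 0.1 s.
At the end, for the whole second after the job is handed in: The clip rests upright (within 30 degrees) on the catch shelf inside its rims, its ring off the rod (ring centre at least 62 mm beyond the cross pin); the wedge stands upright (within 7 degrees) on the tray floor (sole within 4 mm of it); both at rest (all of step 3 and x of clip in the frame of base below 0.15 m and y of clip in the frame of base between -0.031 and 0.031 m and angle between clip's own z axis and vertical below 0.5 rad and linear speed of each of clip, wedge below 0.02 m/s and height (world z) of wedge below 0.007 m and angle between wedge's own z axis and vertical below 0.12 rad); the robot touches nothing.
It fails at once if the wedge presses on the rod or base with more than 25 N (contact force between wedge and base above 25 N).
It fails at once if the wedge pushes the clip with more than 25 N (contact force between wedge and clip above 25 N).
It fails at once if the gripper touches the clip (contact force between the fingers and clip above 0.5 N).
It fails at once if another part is disturbed (distance of any of knob, weight, clamp, brake from where it was at the start of the episode above 0.015 m).
It also fails if it takes over 61 s, if anything falls off the work surface, if the arm or the gripper's body presses on something with over 40 N, if the wrist force passes 120 N, or if a joint passes its speed limit or range.

## Robot

A 6-joint arm with a two-finger parallel gripper is mounted at the origin on the work surface. World frame = base frame: x ahead of the robot, y to its left, z up, the work surface at z = 0. Lengths are in m, angles in rad, forces in N, time in s.
With the tool pointing down it reaches from about 0.225 to 0.875 m from the base axis. Payload 3.4 kg.
Tool frame: the origin (TCP) lies between the finger pads; the fingertips stand 8 mm ahead of it and the grasp point (between the pads) lies 11 mm behind it; z points along the fingers, y is the line along which they close (so a half turn about z gives the same grasp; the last joint's range is limited). The gripper opens to 85 mm and grips with 20 to 120 N. Pads are 22 mm wide; open, the fingers measure 114 mm over their backs; the gripper's body (76 mm by 85 mm) begins 54 mm behind the grasp point. The pads swing forward as they close: fully open they stand 13 mm farther back than shut.
Start: joints at [-1.396, 0.276, 1.505, -0, 1.361, -0.121], TCP at [0.168, -0.55, 0.239] pointing down, gripper open.
Joint ranges: [-2.89, 2.89], [-0.75, 2.08], [0.22, 2.7], [-1.18, 4.32], [0.11, 2.71], [-2.7, 2.7]. Speed limits (rad/s): [2.57, 2.57, 3.14, 3.14, 3.14, 3.14].

## Interface

Orientations are given as a unit quaternion [w, x, y, z].
In Python, from rig import manip gives the robot as it stands.
- The arm moves only by the tool move_arm, never from a script. Its argument "deltas" is a list that holds one entry, the list of rows, each a list of 5 numbers: the shift along the tool's x, y, z normalised to -1 to 1, where 1 is 80 cm, then the turn about the tool's z normalised to -1 to 1, where 1 is 120 degrees, then the closure, from -1 (fully open) to 1 (shut). In form: [[[tx, ty, tz, twist, grip], ...]]. A call has 1 to 12 rows; each row is the pose to reach, as a shift and turn from the pose commanded when the call began, along the tool's axes at that moment; what a row does not reach only later rows make up. A row lasts 1/10 s, in which the tool goes at most 50 mm and 8.59 degrees, less where a joint would pass 70% of its speed; a pose out of reach is approached as far as the arm can. A call with a number of a shift or a turn outside -1 to 1 is refused whole. A call with a gripper value outside its range is refused whole. The fingers move at their own pace and stop on an object; "squeeze" is the grip in N (left out, the last holds). Time passes only in rows, so rows that repeat a pose let the fingers close. It gives the time, the measured TCP pose, the force, the opening and the grip force at its end, in the units of the state.
- manip.get_state(): the state, without advancing time (a new reading comes with each control period).
- manip.get_image(name): name is "scene" or "top"; returns the picture (420x560x3 uint8, red, green, blue); there is no depth.
- manip.camera_params(name): a dict with "fx", "fy", "cx", "cy" (pixels), "R" (3x3) and "t" (3): a world point X has camera coordinates R X + t. Camera axes: x right, y down, z forward; pixel columns grow to the right and rows downward; lengths in m; the calibration is good to about 2 mm. A picture is of the moment at which its call begins. camera_params takes no time and is no camera call.
- manip.sign_off(): hands the job in; it is judged then, once.
The state is a dict: "clock": time; "qpos": joint angles; "qd": joint speeds; "effort": joint torques, N m; "position": TCP position; "ee_rot": TCP orientation; "contact_force": force on the tool from outside, world axes, zero at the start; "moment": the same for the moment, N m; "width": finger opening in m; "gripper_force": force on a finger pad.
Only numpy, scipy, OpenCV 4.12 (cv2) and the standard library are available. Lean on these libraries where they do the work, as an engineer would, in place of code of your own. Each camera call takes 0.05 s, during which the arm holds its last target. There are 200 camera calls.

## Working session

There is one attempt and no reset: what is moved stays moved. The work goes in short steps, Python scripts to look and compute and a tool call to move; the robot and the scene stay as the last step left them, time stands still between calls to the robot, and variables do not carry over. Pictures are saved under pics/ and viewed, at most 10 in all, crops included, and the job is handed in when it is done.

Besides the shell and the picture viewer there is one more tool, called after ">>>" in YAML: its name, and indented under it one key for each argument. move_arm: Moves the arm, as the interface text tells. Scaled input: -1 to 1 covers 80 cm each way for a shift and 120 degrees each way for a turn. Its arguments: {"type":"object","properties":{"deltas":{"type":"array","items":{"type":"array","items":{"type":"array","items":{"type":"number","minimum":-1,"maximum":1}}}},"squeeze":{"type":"number"}},"required":["deltas"]}

```bash
mkdir -p pics; ls
python3 - <<'E'
from rig import manip
import cv2
s=manip.get_state()
for k in ("clock","position","ee_rot","contact_force","width"):print(k,s[k])
for n in ("scene","top"):
    im=manip.get_image(n);cv2.imwrite(f"pics/{n}0.png",im[:,:,::-1]);
    p=manip.camera_params(n);print(n,p)
E
```

```text
pics
clock 0.0
position [ 0.16753419 -0.54950806  0.2384516 ]
ee_rot [-9.07263119e-04  9.89080400e-01  1.47374147e-01 -2.00099788e-05]
contact_force [-1.01349498  0.39061043 -0.63834526]
width 0.08555381282309707
scene {'fx': 471.9635122108671, 'fy': 471.9635122108671, 'cx': 286.08687577240806, 'cy': 211.2314143293359, 'R': array([[-0.63331561,  0.77387667,  0.00512148],
       [ 0.64834848,  0.53417759, -0.5424929 ],
       [-0.42255838, -0.34024872, -0.84004477]]), 't': array([ 0.36756854, -0.29951665,  1.1522243 ])}
top {'fx': 543.2138073957217, 'fy': 543.2138073957217, 'cx': 274.8449680272362, 'cy': 207.0499866444179, 'R': array([[-0.01192729, -0.99959844, -0.02570387],
       [-0.9932616 ,  0.01480737, -0.11494409],
       [ 0.11527854,  0.0241597 , -0.99303936]]), 't': array([-0.02659399,  0.56266184,  1.16843091])}
```

View pics/scene0.png

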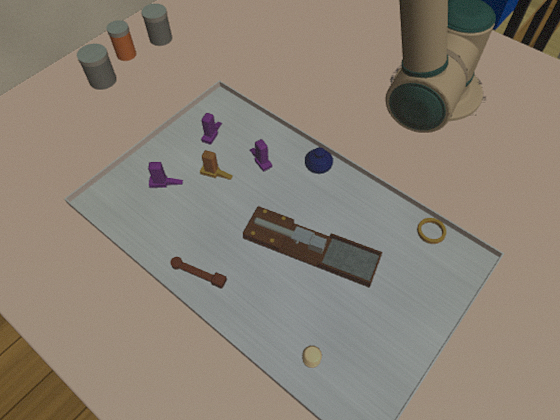

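View pics/top0.png

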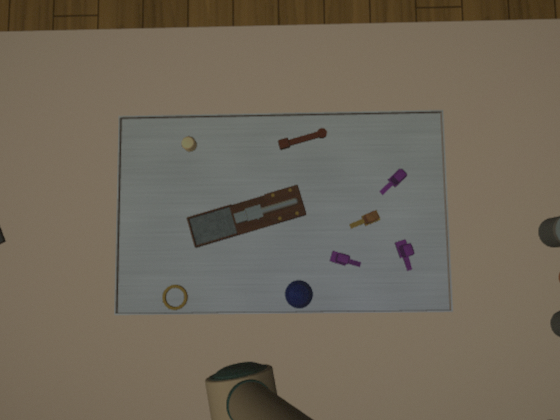

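The wedge is the orange one near (365,220) in top and (212,165) in scene. The rod runs from about (300,202), through the clip at (250,213), to the shelf at (212,225). I'll enlarge both areas.

Run:
```python
import cv2,numpy as np
t=cv2.imread("pics/top0.png");s=cv2.imread("pics/scene0.png")
c=lambda im,x,y,w,h,k:cv2.resize(im[y:y+h,x:x+w],None,fx=k,fy=k,interpolation=cv2.INTER_CUBIC)
cv2.imwrite("pics/c1.png",c(t,180,175,130,80,6))
cv2.imwrite("pics/c2.png",np.hstack([c(t,340,200,48,40,8),c(s,196,145,48,40,8)]))
cv2.imwrite("pics/c3.png",c(s,235,198,155,95,5))
```

```text
(no output)
```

View pics/c1.png

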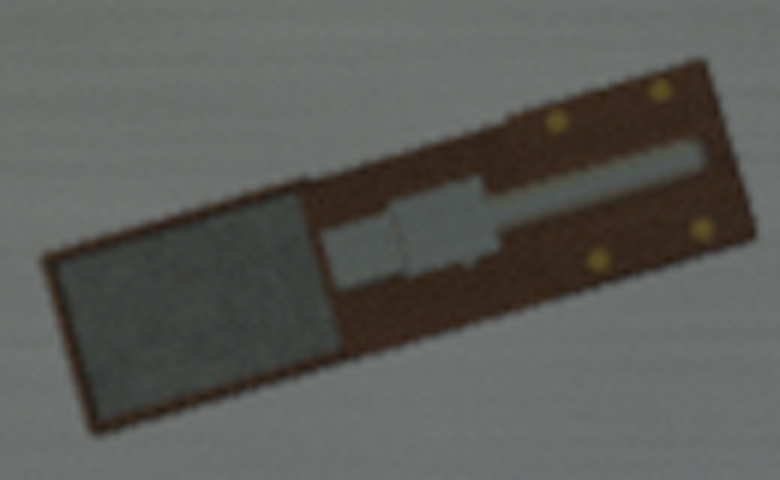

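View pics/c2.png

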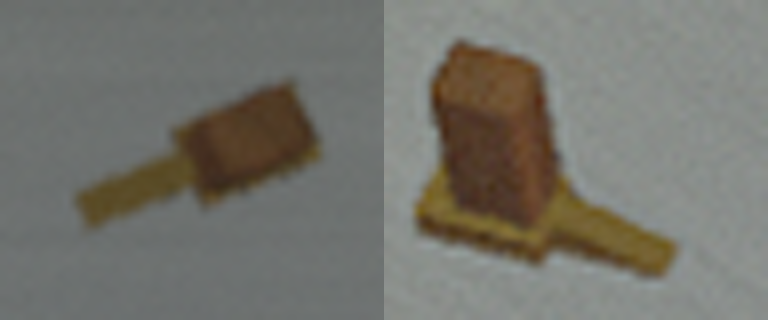

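View pics/c3.png

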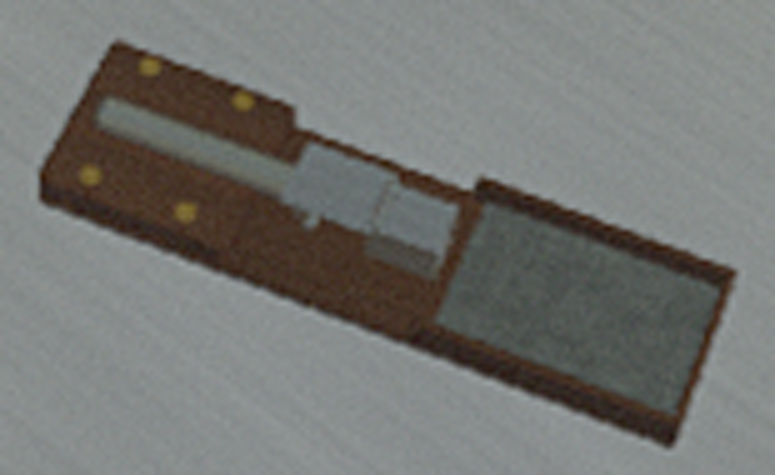

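```bash
cat > fit.py <<'E'
import numpy as np
from rig import manip
from scipy.optimize import least_squares
cam={n:manip.camera_params(n) for n in("top","scene")}
def proj(n,P):
    c=cam[n];q=np.asarray(P)@np.asarray(c["R"]).T+c["t"]
    return np.c_[c["fx"]*q[:,0]/q[:,2]+c["cx"],c["fy"]*q[:,1]/q[:,2]+c["cy"]]
def pose(p,L):
    c,s=np.cos(p[2]),np.sin(p[2]);L=np.asarray(L)/1000
    return np.c_[p[0]+c*L[:,0]-s*L[:,1],p[1]+s*L[:,0]+c*L[:,1],p[3]+L[:,2]]
def px(uv,k,o): return (np.asarray(uv,float)+.5)/k-.5+np.asarray(o)
def ray(n,uv,z):
    c=cam[n];R=np.asarray(c["R"]);d=R.T@[(uv[0]-c["cx"])/c["fx"],(uv[1]-c["cy"])/c["fy"],1];o=-R.T@c["t"]
    return o+d*(z-o[2])/d[2]
E
cat > f1.py <<'E'
from fit import *
B={"top":([(-105,35,22),(-105,-35,22),(-95,0,30),(-12,-14,34.6),(-12,14,34.6),(50,-10.8,33),(50,10.8,33)],
  px([(755,237),(707,62),(704,153),(482,177),(500,248),(320,233),(337,292)],6,(180,175))),
 "scene":([(-105,35,22),(-105,-35,22),(-95,0,30),(-12,14,34.6),(-12,-14,34.6),(50,10.8,33),(50,-10.8,33)],
  px([(118,42),(40,172),(103,112),(308,143),(283,200),(460,207),(440,252)],5,(235,198)))}
W={"top":([(45,5.5,2),(45,-5.5,2),(-23,-12,11),(-23,12,11),(13,-12,11),(13,12,11)],
  px([(90,228),(78,197),(290,80),(320,155),(177,128),(207,203)],8,(340,200))),
 "scene":([(45,5.5,2),(45,-5.5,0),(-13,10,62),(13,10,62),(-13,-10,62),(13,-12,0),(-23,-12,11)],
  px([(294,245),(278,274),(72,42),(156,65),(52,90),(156,262),(35,210)],8,(196,145)))}
def res(v,full=False):
    r=[]
    for p,O in((v[:4],B),(v[4:8],W)):
        for i,n in enumerate(("top","scene")):
            r.append(proj(n,pose(p,O[n][0]))+v[8+2*i:10+2*i]-O[n][1])
    if full:return r
    return np.r_[np.concatenate(r).ravel(),(v[[3,7]]-.003)/.001,v[8:]/1.0]
w=ray("top",(365,220),.03);b=ray("top",(265,210),.03)
s=least_squares(res,[b[0],b[1],1.8,.003,w[0],w[1],1.9,.003,0,0,0,0],loss="soft_l1",x_scale=[.01,.01,.1,.001]*2+[1]*4)
v=s.x;print("base",v[:4],"wedge",v[4:8],"off",v[8:])
for r in res(v,True):print(np.round(r,1).tolist())
E
python3 f1.py
```

```text
base [0.55116302 0.00854013 1.84293362 0.00266587] wedge [ 0.53574473 -0.24180007  1.95180502  0.00298757] off [ 0.41866674 -0.25569262  0.46048707  0.29075783]
[[0.6, 0.1], [-0.4, -0.7], [0.3, -0.1], [-0.6, 0.1], [-0.0, 0.4], [-0.1, 0.2], [-0.3, -0.3]]
[[-0.3, -1.3], [-0.6, 0.6], [-0.7, -2.1], [0.9, -0.3], [0.0, 0.1], [0.3, 0.2], [0.1, 0.6]]
[[-0.1, 0.4], [-0.6, -0.2], [0.3, -0.3], [0.9, 0.2], [-0.4, -0.1], [0.1, 0.4]]
[[0.3, -0.0], [0.5, 0.9], [-0.5, -1.1], [0.9, -1.0], [-1.9, 0.1], [0.5, 1.1], [-0.9, 0.3]]
```

```bash
cat > go.py <<'E'
import numpy as np
from rig import manip
from scipy.spatial.transform import Rotation as Ro
def st():
    s=manip.get_state();w,x,y,z=s["ee_rot"];R=Ro.from_quat([x,y,z,w]).as_matrix();return s,R
def delta(x,y,z,yaw):
    s,R=st();p=np.asarray(s["position"]);d=R.T@(np.array([x,y,z])-p)
    y0=np.arctan2(R[1,0],R[0,0]);t=-((yaw-y0+np.pi)%(2*np.pi)-np.pi)
    print("clock",s["clock"],"pos",np.round(p,4),"yaw",round(y0,4),"tilt",np.round(R[:,2],4),"F",np.round(s["contact_force"],2),"w",round(s["width"],4))
    print("delta",np.round(np.r_[d/.8,t/np.radians(120)],5))
E
python3 -c "
from go import *
delta(.5357,-.2418,.13,1.952)
B=np.array([.5512,.0085]);u=np.array([np.cos(1.843),np.sin(1.843)])
for x in(-.075,-.06,-.025,.05):print(x,B+u*x)
from fit import px,ray
a=(ray('top',px((755,237),6,(180,175)),.025)+ray('top',px((707,62),6,(180,175)),.025))/2
b=(ray('top',px((42,258),6,(180,175)),.023)+ray('top',px((95,435),6,(180,175)),.023))/2
d=b-a;print(a,b,np.arctan2(d[1],d[0]),np.linalg.norm(d))
"
```

```text
clock 0.1 pos [ 0.1675 -0.5496  0.2385] yaw 0.2958 tilt [-3.0e-04  1.6e-03 -1.0e+00] F [ 0.13 -0.85 -0.86] w 0.0855
delta [ 0.55238 -0.23364  0.13615 -0.79079]
-0.075 [ 0.5713641  -0.06373856]
-0.06 [ 0.56733128 -0.04929085]
-0.025 [ 0.55792137 -0.01557952]
0.05 [0.53775727 0.05665904]
[ 0.57920878 -0.09324925  0.025     ] [0.50960468 0.15329201 0.023     ] 1.8459572322403601 0.25618611760879123
```

>>> move_arm:
  deltas:
    - [[0.5524,-0.2336,0.09,-0.7908,-0.2],[0.5524,-0.2336,0.09,-0.7908,-0.2],[0.5524,-0.2336,0.09,-0.7908,-0.2],[0.5524,-0.2336,0.09,-0.7908,-0.2],[0.5524,-0.2336,0.09,-0.7908,-0.2],[0.5524,-0.2336,0.09,-0.7908,-0.2],[0.5524,-0.2336,0.136,-0.7908,-0.2],[0.5524,-0.2336,0.136,-0.7908,-0.2],[0.5524,-0.2336,0.136,-0.7908,-0.2],[0.5524,-0.2336,0.136,-0.7908,-0.2],[0.5524,-0.2336,0.136,-0.7908,-0.2],[0.5524,-0.2336,0.136,-0.7908,-0.2]]

```text
clock: 1.3
position: [0.5361, -0.241, 0.1293]
ee_rot: [-0.001, 0.559, 0.829, -0.0]
contact_force: [-1.1, 0.7, -0.4]
width: 0.0512
gripper_force: 0.0
```

```bash
python3 -c "
from go import *
delta(.5357,-.2418,.037,1.952)
"
```

```text
clock 1.3 pos [ 0.5361 -0.241   0.1293] yaw 1.9548 tilt [-0.0022  0.001  -1.    ] F [-1.09  0.7  -0.41] w 0.0512
delta [-0.00091 -0.00068  0.11532  0.00132]
```

>>> move_arm:
  deltas:
    - [[-0.0009,-0.0007,0.055,0,-0.2],[-0.0009,-0.0007,0.1,0,-0.2],[-0.0009,-0.0007,0.1153,0,-0.2],[-0.0009,-0.0007,0.1153,0,-0.2],[-0.0009,-0.0007,0.1153,0,0.3],[-0.0009,-0.0007,0.1153,0,0.5],[-0.0009,-0.0007,0.1153,0,0.7],[-0.0009,-0.0007,0.1153,0,0.7],[-0.0009,-0.0007,0.1153,0,0.7],[-0.0009,-0.0007,0.1153,0,0.7]]
  squeeze: 60

```text
clock: 2.3
position: [0.5371, -0.2445, 0.0404]
ee_rot: [0.002, 0.56, 0.828, -0.0]
contact_force: [0.3, -0.6, 6.2]
width: 0.0193
gripper_force: 59.6
```

```bash
python3 -c "
from go import *
delta(.5357,-.2418,.12,1.845)
"
```

```text
clock 2.3 pos [ 0.5371 -0.2445  0.0404] yaw 1.9519 tilt [ 0.0038 -0.0028 -1.    ] F [ 0.34 -0.56  6.23] w 0.0193
delta [ 0.00334 -0.00013 -0.09952  0.05104]
```

>>> move_arm:
  deltas:
    - [[0,0,-0.01,0,0.7],[0,0,-0.04,0,0.7],[0,0,-0.08,0,0.7],[0,0,-0.104,0,0.7],[0,0,-0.104,0.051,0.7],[0,0,-0.104,0.051,0.7],[0,0,-0.104,0.051,0.7]]

```text
clock: 3.0
position: [0.535, -0.2429, 0.1212]
ee_rot: [-0.001, 0.603, 0.798, -0.0]
contact_force: [0.4, -0.3, -1.7]
width: 0.0188
gripper_force: 58.7
```

```bash
python3 -c "
from go import *
delta(.5699,-.0579,.095,1.845)
"
```

```text
clock 3.0 pos [ 0.535  -0.2429  0.1212] yaw 1.8473 tilt [-1.1e-03  6.0e-04 -1.0e+00] F [ 0.43 -0.34 -1.73] w 0.0188
delta [0.21057 0.10512 0.03289 0.00108]
```

>>> move_arm:
  deltas:
    - [[0.03,0.015,0,0.001,0.7],[0.08,0.04,0,0.001,0.7],[0.13,0.065,0,0.001,0.7],[0.18,0.09,0,0.001,0.7],[0.2106,0.1051,0,0.001,0.7],[0.2106,0.1051,0.01,0.001,0.7],[0.2106,0.1051,0.02,0.001,0.7],[0.2106,0.1051,0.0225,0.001,0.7],[0.2106,0.1051,0.0225,0.001,0.7],[0.2106,0.1051,0.0225,0.001,0.7]]

```text
clock: 4.0
position: [0.5708, -0.0595, 0.1033]
ee_rot: [-0.0, 0.605, 0.796, -0.0]
contact_force: [-0.5, 0.5, -1.8]
width: 0.0191
gripper_force: 58.8
```

```bash
python3 -c "
from go import *
import cv2
delta(.5699,-.0579,.095,1.845)
from fit import *
W=[(45,5.5,2),(45,-5.5,2),(13,-12,11),(13,12,11),(-23,-12,11),(-23,12,11)]
s,R=st();p=s['position'];u=np.array([np.cos(1.846),np.sin(1.846)])
o=p[:2]+.003*u
c=lambda im,x,y,w,h,k:cv2.resize(im[y:y+h,x:x+w],None,fx=k,fy=k,interpolation=cv2.INTER_CUBIC)
T=manip.get_image('top')[:,:,::-1];S=manip.get_image('scene')[:,:,::-1]
cv2.imwrite('pics/d.png',np.vstack([c(T,225,165,100,60,6),c(S,225,175,100,70,5)[:, :].copy() if 0 else cv2.resize(S[175:230,235:327],(600,359),interpolation=cv2.INTER_CUBIC)])[:600+120][:719][::1])
P=pose([o[0],o[1],1.846,p[2]-.0374],W)
print(((proj('top',P)+v if 0 else proj('top',P)+[.42,-.26])-[225,165])*6)
"
python3 -c "
import cv2;i=cv2.imread('pics/d.png');print(i.shape);cv2.imwrite('pics/d2.png',cv2.resize(i,(500,600)))"
```

```text
clock 4.0 pos [ 0.5708 -0.0595  0.1033] yaw 1.8417 tilt [-3.e-04 -2.e-04 -1.e+00] F [-0.53  0.52 -1.83] w 0.0191
delta [ 0.00226 -0.00054  0.01035 -0.00156]
[[245.30765329 267.24739301]
 [236.66229646 237.95241563]
 [316.75713758 191.93507361]
 [335.96953879 256.26160903]
 [413.89594568 163.15769758]
 [433.34065234 227.39779158]]
(719, 600, 3)
```

View pics/d2.png

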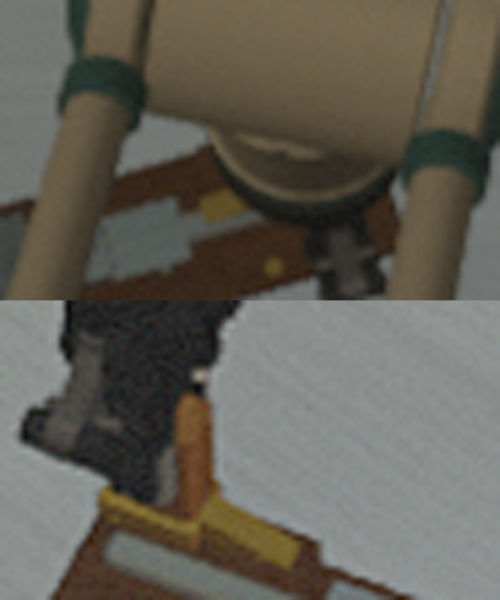

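>>> move_arm:
  deltas:
    - [[0,-0.0006,0.01,-0.001,0.7],[0,-0.0006,0.02,-0.001,0.7],[0,-0.0006,0.027,-0.001,0.7],[0,-0.0006,0.031,-0.001,0.7],[0,-0.0006,0.033,-0.001,0.7],[0,-0.0006,0.033,-0.001,0.7],[0,-0.0006,0.033,-0.001,0.7],[0,-0.0006,0.033,-0.001,0.7]]

```text
clock: 4.9
position: [0.5707, -0.0586, 0.0774]
ee_rot: [0.0, 0.604, 0.797, 0.0]
contact_force: [0.8, -0.7, -2.1]
width: 0.0189
gripper_force: 58.9
```

```bash
python3 -c "
from go import *
delta(.5708,-.0595,.07,1.845)
"
```

```text
clock 4.9 pos [ 0.5707 -0.0586  0.0774] yaw 1.8453 tilt [ 7.e-04 -3.e-04 -1.e+00] F [ 0.84 -0.65 -2.11] w 0.0189
delta [-0.00116 -0.00019  0.00919  0.00014]
```

Slow descent at 2 mm/s, 12 rows at a time.

>>> move_arm:
  deltas:
    - [[0,0,0.0003,0,0.7],[0,0,0.0006,0,0.7],[0,0,0.0009,0,0.7],[0,0,0.0012,0,0.7],[0,0,0.0015,0,0.7],[0,0,0.0018,0,0.7],[0,0,0.0021,0,0.7],[0,0,0.0024,0,0.7],[0,0,0.0027,0,0.7],[0,0,0.003,0,0.7],[0,0,0.0033,0,0.7],[0,0,0.0036,0,0.7]]

```text
clock: 6.1
position: [0.5704, -0.0585, 0.0741]
ee_rot: [0.0, 0.604, 0.797, -0.0]
contact_force: [-0.6, 0.5, -1.9]
width: 0.0192
gripper_force: 58.9
```

>>> move_arm:
  deltas:
    - [[0,0,0.00025,0,0.7],[0,0,0.0005,0,0.7],[0,0,0.00075,0,0.7],[0,0,0.001,0,0.7],[0,0,0.00125,0,0.7],[0,0,0.0015,0,0.7],[0,0,0.00175,0,0.7],[0,0,0.002,0,0.7],[0,0,0.00225,0,0.7],[0,0,0.0025,0,0.7]]

```text
clock: 7.1
position: [0.5704, -0.0586, 0.0721]
ee_rot: [0.0, 0.604, 0.797, -0.0]
contact_force: [0.5, -0.5, -1.2]
width: 0.0193
gripper_force: 58.9
```

>>> move_arm:
  deltas:
    - [[0,0,0.0002,0,0.7],[0,0,0.0004,0,0.7],[0,0,0.0006,0,0.7],[0,0,0.0008,0,0.7],[0,0,0.001,0,0.7],[0,0,0.0012,0,0.7],[0,0,0.0014,0,0.7],[0,0,0.0014,0,0.7]]

```text
clock: 7.9
position: [0.5704, -0.0586, 0.071]
ee_rot: [0.0, 0.604, 0.797, -0.0]
contact_force: [0.4, 0.3, -1.8]
width: 0.0197
gripper_force: 58.9
```

>>> move_arm:
  deltas:
    - [[0,0,0.0002,0,0.7],[0,0,0.0004,0,0.7],[0,0,0.0006,0,0.7],[0,0,0.0008,0,0.7],[0,0,0.001,0,0.7],[0,0,0.0012,0,0.7],[0,0,0.0014,0,0.7],[0,0,0.0014,0,0.7]]

```text
clock: 8.7
position: [0.5707, -0.0586, 0.0704]
ee_rot: [0.0, 0.604, 0.797, 0.0]
contact_force: [-1.2, -0.8, 3.4]
width: 0.0191
gripper_force: 59.4
```

>>> move_arm:
  deltas:
    - [[0,0,0,0,0.7],[0,0,0,0,0.7],[0,0,0,0,0.7],[0,0,0,0,0.7]]

```text
clock: 9.1
position: [0.5707, -0.0586, 0.0704]
ee_rot: [0.0, 0.604, 0.797, 0.0]
contact_force: [-0.7, -1.0, 5.8]
width: 0.0191
gripper_force: 59.8
```

```bash
python3 -c "
from go import *
delta(.5708,-.0595,.07,1.845)
s,R=st();p=np.array(s['position'])[:2]-[.5512,.0085];print(p@[-.2708,.9626],p@[-.9626,-.2708],s['moment'])
"
```

```text
clock 9.1 pos [ 0.5707 -0.0586  0.0704] yaw 1.8452 tilt [ 7.e-04 -2.e-04 -1.e+00] F [-0.69 -0.96  5.83] w 0.0191
delta [-0.00116 -0.00015  0.00046  0.0001 ]
-0.06983924418121416 -0.000574679267880457 [ 0.00903874  0.19994346 -0.03859996]
```

>>> move_arm:
  deltas:
    - [[0,0,-0.0003,0,0.7],[0.001,0,-0.0004,0,0.7],[0.0025,0,-0.0004,0,0.7],[0.0045,0,-0.0004,0,0.7],[0.0065,0,-0.0004,0,0.7],[0.0085,0,-0.0004,0,0.7],[0.01,0,-0.0004,0,0.7],[0.011,0,-0.0004,0,0.7],[0.011,0,-0.0004,0,0.7]]

```text
clock: 10.0
position: [0.5681, -0.0499, 0.0704]
ee_rot: [0.0, 0.604, 0.797, 0.0]
contact_force: [0.9, -0.1, 4.2]
width: 0.0196
gripper_force: 59.7
```

```bash
cat > q.py <<'E'
from go import *
import sys,cv2
s,R=st();p=np.array(s['position'])[:2]-[.5512,.0085];print(s["clock"],"xb,yb",p@[-.2708,.9626],p@[-.9626,-.2708],s["position"][2],"Fx,Fy,Fz base",np.round([s["contact_force"][:2]@np.array([-.2708,.9626]),s["contact_force"][:2]@np.array([-.9626,-.2708]),s["contact_force"][2]],1),np.round(s["moment"],2))
if len(sys.argv)>1:
    a=manip.get_image('top')[170:235,200:320,::-1];b=manip.get_image('scene')[190:255,235:355,::-1]
    cv2.imwrite(sys.argv[1],np.vstack([cv2.resize(i,None,fx=4.6,fy=4.6,interpolation=cv2.INTER_CUBIC) for i in(a,b)]))
E
python3 q.py pics/e.png
```

```text
10.0 xb,yb -0.06080033437575236 -0.00043448106434052153 0.07035739871552485 Fx,Fy,Fz base [-0.4 -0.8  4.2] [-0.12 -0.06 -0.04]
```

View pics/e.png

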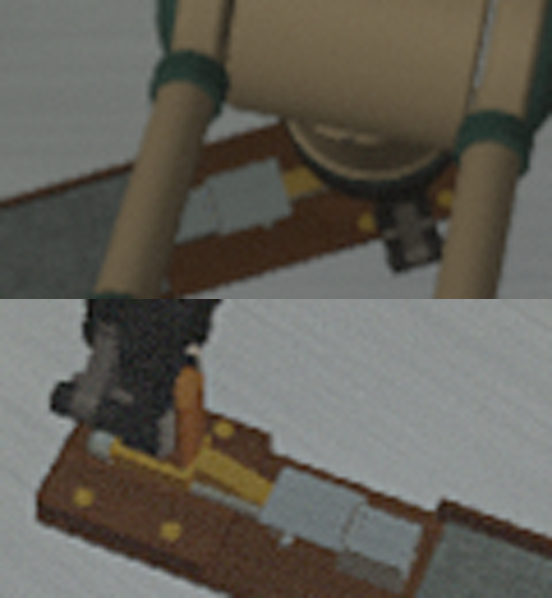

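Run:
```python
from fit import *
import cv2
from go import st
im=manip.get_image('top');r=im[170:235,200:320].astype(float)
m=(r[...,0]-r[...,2]>45)&(r[...,1]-r[...,2]>25)
n,l,stt,c=cv2.connectedComponentsWithStats(m.astype(np.uint8))
for i in range(1,n):
    if stt[i,4]>5:
        yy,xx=np.nonzero(l==i);B=np.array([ray('top',(x+200-.42,y+170+.26),.038)[:2] for x,y in zip(xx,yy)])-[.5512,.0085]
        X=B@[-.2708,.9626]*1000;Y=B@[-.9626,-.2708]*1000
        print(stt[i,4],"x",X.min().round(1),X.max().round(1),"y",Y.mean().round(1),Y.min().round(1),Y.max().round(1))
# tongue edge: bright bluish region
g=(r.min(2)>75)&(abs(r[...,0]-r[...,2])<25)
n,l,stt,c=cv2.connectedComponentsWithStats(g.astype(np.uint8))
for i in range(1,n):
    if stt[i,4]>60:
        yy,xx=np.nonzero(l==i);B=np.array([ray('top',(x+200-.42,y+170+.26),.0375)[:2] for x,y in zip(xx,yy)])-[.5512,.0085]
        X=B@[-.2708,.9626]*1000;Y=B@[-.9626,-.2708]*1000;k=(X<8)&(X>-10)
        print("tong",stt[i,4],X.min(),X.max(),Y[k].mean() if k.any() else 0,Y[k].min() if k.any() else 0,Y[k].max() if k.any() else 0)
```

```text
26 x -28.8 -14.6 y -0.4 -5.6 4.5
8 x -86.5 -81.6 y 27.6 25.0 30.5
8 x -47.6 -42.8 y 27.5 24.9 30.4
tong 1292 22.81700184816657 118.42660499802636 0 0 0
tong 65 -16.96749295721677 15.773347992729526 -36.832275990432926 -44.428324735085035 -31.19871411533789
tong 313 -143.66160335552837 -95.65481316365923 0 0 0
tong 242 -11.27979843078203 41.27425301478902 -0.5847357876438697 -13.495983569386501 12.387881033182818
tong 379 -72.83774511371526 47.02787344916813 44.80339560348987 37.27897066708863 53.88561561639893
```

>>> move_arm:
  deltas:
    - [[0.001,0,0,0,0.7],[0.0025,0,0,0,0.7],[0.004,0,0,0,0.7],[0.0055,0,0,0,0.7],[0.007,0,0,0,0.7],[0.0085,0,0,0,0.7],[0.01,0,0,0,0.7],[0.0115,0,0,0,0.7],[0.013,0,0,0,0.7],[0.0145,0,0,0,0.7],[0.0145,0,0,0,0.7]]

```text
clock: 11.25
position: [0.565, -0.0388, 0.0704]
ee_rot: [0.0, 0.604, 0.797, 0.0]
contact_force: [1.0, 0.4, 4.6]
width: 0.0191
gripper_force: 59.7
```

```bash
python3 q.py
```

```text
11.25 xb,yb -0.04931508470245032 -0.0004639848669052087 0.07036384104209639 Fx,Fy,Fz base [ 0.1 -1.1  4.6] [-0.28 -0.02 -0.03]
```

>>> move_arm:
  deltas:
    - [[0.0015,0,0,0,0.7],[0.003,0,0,0,0.7],[0.0045,0,0,0,0.7],[0.006,0,0,0,0.7],[0.0075,0,0,0,0.7],[0.009,0,0,0,0.7],[0.0105,0,0,0,0.7],[0.012,0,0,0,0.7],[0.0125,0,0,0,0.7]]

```text
clock: 12.15
position: [0.5624, -0.0294, 0.0704]
ee_rot: [0.0, 0.604, 0.797, -0.0]
contact_force: [1.0, -2.9, 5.3]
width: 0.0191
gripper_force: 59.7
```

```bash
python3 q.py pics/f.png
```

```text
12.15 xb,yb -0.03955356703700821 -0.0005100370633786037 0.07035435633284899 Fx,Fy,Fz base [-3.1 -0.1  5.3] [-0.61 -0.19 -0.01]
```

View pics/f.png

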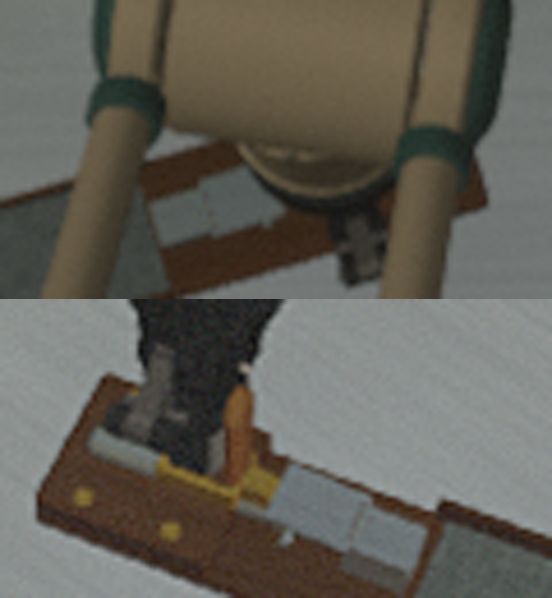

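>>> move_arm:
  deltas:
    - [[0.0015,0,0,0,0.7],[0.003,0,0,0,0.7],[0.0045,0,0,0,0.7],[0.006,0,0,0,0.7],[0.0075,0,0,0,0.7],[0.009,0,0,0,0.7],[0.0105,0,0,0,0.7],[0.012,0,0,0,0.7],[0.0135,0,0,0,0.7],[0.015,0,0,0,0.7],[0.015,0,0,0,0.7],[0.015,0,0,0,0.7]]

```text
clock: 13.45
position: [0.5591, -0.0178, 0.0704]
ee_rot: [0.0, 0.604, 0.797, 0.0]
contact_force: [1.1, -2.2, 5.5]
width: 0.0195
gripper_force: 59.8
```

```bash
python3 q.py
```

```text
13.45 xb,yb -0.027459907977794518 -0.000497793225397224 0.07035860615166831 Fx,Fy,Fz base [-2.4 -0.5  5.5] [-0.54 -0.13  0.06]
```

>>> move_arm:
  deltas:
    - [[0.001,0,0,0,0.7],[0.002,0,0,0,0.7],[0.0035,0,0,0,0.7],[0.005,0,0,0,0.7],[0.0065,0,0,0,0.7],[0.008,0,0,0,0.7],[0.0095,0,0,0,0.7],[0.011,0,0,0,0.7],[0.0125,0,0,0,0.7],[0.014,0,0,0,0.7],[0.0155,0,0,0,0.7]]

```text
clock: 14.55
position: [0.5559, -0.0061, 0.0704]
ee_rot: [0.001, 0.604, 0.797, -0.0]
contact_force: [1.8, -5.1, 5.6]
width: 0.0193
gripper_force: 59.8
```

```bash
python3 q.py
```

```text
14.55 xb,yb -0.0153104688988484 -0.000533324606126349 0.07036971261662422 Fx,Fy,Fz base [-5.4 -0.3  5.6] [-0.87 -0.21  0.02]
```

>>> move_arm:
  deltas:
    - [[0.0015,0,0,0,0.7],[0.003,0,0,0,0.7],[0.0045,0,0,0,0.7],[0.006,0,0,0,0.7],[0.0075,0,0,0,0.7],[0.009,0,0,0,0.7],[0.0105,0,0,0,0.7],[0.012,0,0,0,0.7]]

```text
clock: 15.35
position: [0.5534, 0.0029, 0.0704]
ee_rot: [0.001, 0.604, 0.797, -0.0]
contact_force: [1.3, -5.3, 5.9]
width: 0.0192
gripper_force: 59.8
```

```bash
python3 q.py pics/g.png
```

```text
15.35 xb,yb -0.005969403756016584 -0.0005824401914529845 0.07037219335061362 Fx,Fy,Fz base [-5.4  0.1  5.9] [-1.   -0.18 -0.03]
```

View pics/g.png

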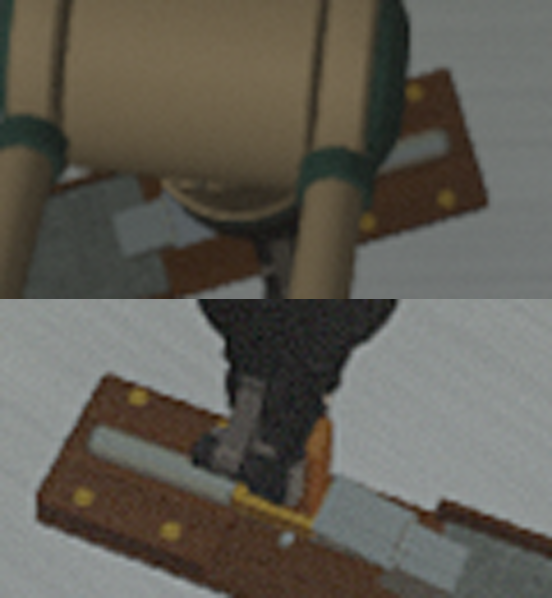

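>>> move_arm:
  deltas:
    - [[0.0015,0,0,0,0.7],[0.003,0,0,0,0.7],[0.0045,0,0,0,0.7],[0.006,0,0,0,0.7],[0.0075,0,0,0,0.7],[0.009,0,0,0,0.7],[0.0105,0,0,0,0.7],[0.012,0,0,0,0.7],[0.0135,0,0,0,0.7],[0.015,0,0,0,0.7]]

```text
clock: 16.45
position: [0.5494, 0.0158, 0.0704]
ee_rot: [-0.001, 0.604, 0.797, 0.0]
contact_force: [0.1, -0.7, 6.3]
width: 0.0192
gripper_force: 59.9
```

```bash
python3 q.py
```

```text
16.45 xb,yb 0.007477274871107621 -0.0002144126358994921 0.070369451639625 Fx,Fy,Fz base [-0.7  0.1  6.3] [-0.41 -0.11 -0.02]
```

>>> move_arm:
  deltas:
    - [[0.0015,0,0,0,0.7],[0.003,0,0,0,0.7],[0.0045,0,0,0,0.7],[0.006,0,0,0,0.7],[0.0075,0,0,0,0.7],[0.009,0,0,0,0.7],[0.0105,0,0,0,0.7],[0.0105,0,0,0,0.7]]

```text
clock: 17.25
position: [0.547, 0.0241, 0.0704]
ee_rot: [-0.001, 0.604, 0.797, 0.0]
contact_force: [1.3, -1.3, 5.5]
width: 0.0194
gripper_force: 59.9
```

```bash
python3 q.py
```

```text
17.25 xb,yb 0.016116895547780657 -0.00016981294260561846 0.07035446779175447 Fx,Fy,Fz base [-1.6 -0.9  5.5] [-0.37 -0.13 -0.  ]
```

>>> move_arm:
  deltas:
    - [[-0.002,0,0,0,0.7],[-0.006,0,-0.0003,0,0.7],[-0.011,0,-0.0003,0,0.7],[-0.018,0,-0.0003,0,0.7],[-0.026,0,-0.0003,0,0.7],[-0.036,0,-0.0003,0,0.7],[-0.046,0,-0.0003,0,0.7],[-0.056,0,-0.0003,0,0.7],[-0.066,0,-0.0003,0,0.7],[-0.072,0,-0.003,0,0.7],[-0.075,0,-0.015,0,0.7],[-0.075,0,-0.04,0,0.7]]

```text
clock: 18.45
position: [0.5612, -0.0339, 0.1004]
ee_rot: [-0.003, 0.604, 0.797, -0.001]
contact_force: [0.0, -0.5, -1.6]
width: 0.0195
gripper_force: 58.9
```

```bash
python3 -c "
from go import *
delta(.5357,-.2418,.125,1.952)"; python3 q.py pics/h.png
python3 - <<'E'
from fit import *
import cv2
im=manip.get_image('scene').astype(float)
# predicted clip outline pts for clip x=.078, z=9 in scene crop px
for x in(.070,.08,.09):
    L=[(x*1000+14,10.8,9+21),(x*1000+14,-10.8,30),(x*1000-48,14,32),(x*1000-48,-14,32)]
    print(x,np.round((proj('scene',pose([.5512,.0085,1.845,.003],L))+[.46,.29]-[235,190])*4.6+[0,299]).tolist())
E
```

```text
clock 18.45 pos [ 0.5612 -0.0339  0.1004] yaw 1.8446 tilt [-0.0068  0.0021 -1.    ] F [ 0.01 -0.51 -1.59] w 0.0195
delta [-0.24147 -0.10117 -0.03105 -0.05128]
18.45 xb,yb -0.0435092972250669 0.0018327362142879714 0.10043164561434088 Fx,Fy,Fz base [-0.5  0.1 -1.6] [ 0.01 -0.04 -0.02]
0.07 [[501.0, 558.0], [483.0, 602.0], [362.0, 496.0], [336.0, 551.0]]
0.08 [[524.0, 567.0], [506.0, 611.0], [384.0, 504.0], [359.0, 560.0]]
0.09 [[548.0, 576.0], [530.0, 620.0], [407.0, 513.0], [382.0, 568.0]]
```

View pics/h.png

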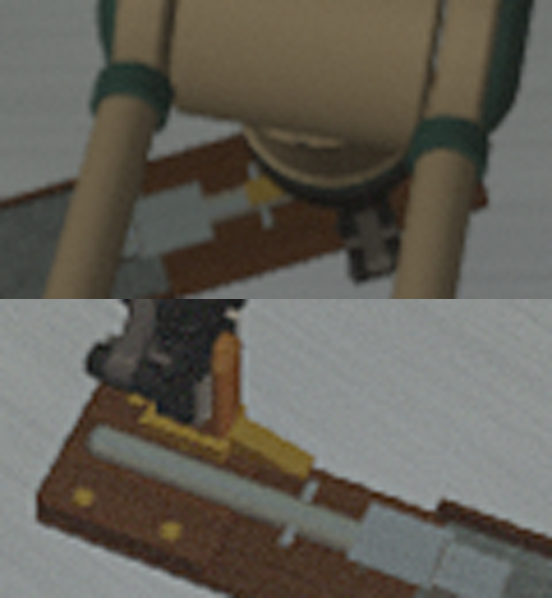

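>>> move_arm:
  deltas:
    - [[0,0,-0.028,0,0.7],[-0.03,-0.013,-0.031,0,0.7],[-0.085,-0.036,-0.031,-0.02,0.7],[-0.14,-0.059,-0.031,-0.051,0.7],[-0.195,-0.082,-0.031,-0.051,0.7],[-0.236,-0.099,-0.031,-0.051,0.7],[-0.2415,-0.1012,-0.031,-0.051,0.7],[-0.2415,-0.1012,-0.031,-0.051,0.7],[-0.2415,-0.1012,-0.01,-0.051,0.7],[-0.2415,-0.1012,0.02,-0.051,0.7],[-0.2415,-0.1012,0.05,-0.051,0.7],[-0.2415,-0.1012,0.05,-0.051,0.7]]

```text
clock: 19.8
position: [0.5354, -0.2388, 0.0587]
ee_rot: [-0.005, 0.56, 0.829, 0.0]
contact_force: [-1.1, 0.7, -1.8]
width: 0.019
gripper_force: 58.8
```

```bash
python3 -c "
from go import *
delta(.5365,-.243,.044,1.952)"
```

```text
clock 19.8 pos [ 0.5354 -0.2388  0.0587] yaw 1.9537 tilt [-0.0076  0.0054 -1.    ] F [-1.14  0.65 -1.81] w 0.019
delta [-0.00555 -0.00056  0.01839  0.0008 ]
```

>>> move_arm:
  deltas:
    - [[-0.002,0,0.007,0,0.7],[-0.002,0,0.014,0,0.7],[-0.002,0,0.017,0,0.7],[-0.002,0,0.018,0,0.7],[-0.002,0,0.0185,0,0.7],[-0.002,0,0.019,0,0.7],[-0.002,0,0.0195,0,0.7],[-0.002,0,0.02,0,0.7],[-0.002,0,0.0205,0,0.7],[-0.002,0,0.021,0,0.7]]

```text
clock: 20.8
position: [0.5387, -0.2441, 0.0455]
ee_rot: [0.0, 0.56, 0.828, -0.0]
contact_force: [0.2, 0.2, -2.1]
width: 0.0196
gripper_force: 58.9
```

>>> move_arm:
  deltas:
    - [[0,0,0.0003,0,0.7],[0,0,0.0006,0,0.7],[0,0,0.0009,0,0.7],[0,0,0.0012,0,0.7],[0,0,0.0015,0,0.7],[0,0,0.0018,0,0.7]]

```text
clock: 21.4
position: [0.5387, -0.2441, 0.044]
ee_rot: [0.0, 0.56, 0.828, -0.0]
contact_force: [0.9, 0.1, -0.4]
width: 0.0192
gripper_force: 58.9
```

>>> move_arm:
  deltas:
    - [[0,0,0.0004,0,0.7],[0,0,0.0008,0,0.7],[0,0,0.0012,0,0.7],[0,0,0.0016,0,0.7],[0,0,0.002,0,0.7],[0,0,0.0024,0,0.7],[0,0,0.0028,0,0.7],[0,0,0.0032,0,0.7],[0,0,0.0036,0,0.7],[0,0,0.0036,0,0.7]]

```text
clock: 22.4
position: [0.5387, -0.244, 0.0411]
ee_rot: [0.0, 0.56, 0.828, -0.0]
contact_force: [-0.5, -0.0, -1.5]
width: 0.0193
gripper_force: 58.9
```

>>> move_arm:
  deltas:
    - [[0,0,0.0003,0,0.7],[0,0,0.0006,0,0.7],[0,0,0.0009,0,0.7],[0,0,0.0012,0,0.7],[0,0,0.0015,0,0.7],[0,0,0.0015,0,0.7],[0,0,0.0015,0,0.7]]

```text
clock: 23.1
position: [0.5388, -0.2441, 0.0404]
ee_rot: [0.0, 0.56, 0.828, -0.0]
contact_force: [-1.8, 0.6, 4.8]
width: 0.0195
gripper_force: 59.8
```

Contact with the tray floor, at the same height as at the grasp. I'll open gently and rise.

>>> move_arm:
  deltas:
    - [[0,0,-0.0005,0,0.5],[0,0,-0.0005,0,0.3],[0,0,-0.0005,0,0.0],[0,0,-0.0005,0,-0.2],[0,0,-0.0005,0,-0.2],[0,0,-0.01,0,-0.2],[0,0,-0.05,0,-0.2],[0,0,-0.1,0,-0.2],[0,0,-0.15,0,-0.2],[0,0,-0.2,0,-0.2],[0,0,-0.2,0,-0.2],[0,0,-0.2,0,-0.2]]
  squeeze: 20

```text
clock: 24.3
position: [0.5391, -0.2443, 0.2015]
ee_rot: [0.002, 0.56, 0.828, 0.0]
contact_force: [0.0, 0.2, 0.5]
width: 0.0511
gripper_force: 0.0
```

Run:
```python
from fit import *
import cv2
a=cv2.imread("pics/scene0.png").astype(int);b=manip.get_image("scene")[:,:,::-1].astype(int)
def m(im,x,y,w,h):
    r=im[y:y+h,x:x+w];k=(r[...,2]-r[...,0])>35;yy,xx=np.nonzero(k);return len(xx),xx.mean()+x,yy.mean()+y,xx.min()+x,xx.max()+x,yy.min()+y,yy.max()+y
for i in(a,b):print(np.round(m(i,192,145,48,40),1))
d=np.abs(a-b).max(2)>30;n,l,s,c=cv2.connectedComponentsWithStats(d.astype(np.uint8))
print([r.tolist() for r in s[1:] if r[4]>15])
st=manip.get_state();print(st["position"],st["contact_force"],st["width"],st["clock"])
```

```text
[426.  211.9 166.  200.  231.  151.  178. ]
[425.  211.7 166.6 200.  231.  151.  179. ]
[[148, 0, 63, 120, 4770], [385, 0, 162, 138, 14266], [487, 7, 7, 18, 45], [470, 35, 15, 5, 23], [205, 150, 14, 18, 28], [219, 169, 14, 7, 18], [199, 171, 16, 8, 29], [217, 176, 11, 4, 19], [294, 226, 21, 12, 117], [309, 234, 23, 18, 114], [329, 243, 16, 12, 86]]
[ 0.53824206 -0.24374925  0.19984656] [-0.62362156 -0.46492168 -0.13743917] 0.05112225410680247 24.35
```

The wedge is standing where it started. The clip is on the shelf and nothing else has moved, so I'm handing in.

```bash
python3 -c "
from rig import manip
print(manip.sign_off())"
```

```text
the job is handed in; nothing more can be done
None
```

The job is handed in at about 24 s of the 61 s allowed: the clip is off the rod on the catch shelf (centre about 74 mm beyond the pin), the wedge stands upright on the tray floor again, and the camera check shows no other part moved; sign-off gave no verdict.

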